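# Try the lock and release of the spice pull-out

## Task

Two pull-out trays have just been fitted on the worktop, and the lock of the one with the green front, which holds the green-capped spice jar, has to be tried. Draw that tray out by its handle until it locks and let go so that it stays out by itself, then press the red release button on the black bridge over it so that the tray runs back fully home. Leave the blue-fronted tray shut.

Things in the scene. Friction and masses are not known exactly. Their poses are not given: they have to be found in the camera images.
- spice_tray (a joint): How far the green-fronted tray is drawn out along -x of spice_handle (towards the robot), m: 0 home, 0.058 end stop. A damped spring draws it home: 2.4 to 2.9 N, plus 35 N per m/s; let go, it runs home in about 1.5 s. At 0.055 a catch clicks in behind it and holds it out (at 0.054); over the 2 cm before, the pull is a few N more and the button dips and rises.
- spice_handle (a point): Mid-grip of the green tray's steel handle, 72 mm above the worktop; moves with the tray. Upright blade 10 mm thick (y), 40 long (x), 26 high, centred here, on the middle of the front; end plate 28 mm wide, 8 thick at its -x end. Pinch it from above across y. Front (96 wide) 20 mm to +x, its top 13 mm above here; contents lower. Axes: x into the housing along the slide, y left, z up.
- spice_release_top (a point): Top centre of the green tray's round red button, 26 mm across, 74 mm above the worktop, 14 mm proud of a fixed black bridge (44 x 102 mm) over the front of the tray; 46 mm to +x of the handle when home. Travels 8 mm straight down on a spring (1.8 to 4.6 N); from about 5 mm the catch lets go and the tray starts home; 1 cm later the button may be let up. Axes as the handle's.
- candle_tray (a joint): How far the other tray (same make, blue front, holds three small candles) is drawn out, m: 0 home. Leave it alone. The two stand side by side, at least 130 mm between centres; either may be the left one. Mind the wall cabinet overhead: underside 455 mm above the worktop, front some 7 to 11 cm behind the red buttons; side wall some 15 cm right of the right tray's centre.

How it is judged:
On the way:
1. the green-fronted tray stays locked out (drawn out more than 51 mm) with the fingers touching nothing (value of joint spice_tray above 0.051 m and contact force between the fingers and anything else below 0.2 N), for 0.3 s.
At the end, for the whole second after the job is handed in: The green-fronted tray, after it has stayed locked out by itself, is back home to within 5 mm, and the blue-fronted tray is shut to within 10 mm (value of joint spice_tray below 0.005 m and value of joint candle_tray below 0.01 m); the robot touches nothing.
It fails at once if the blue-fronted tray is drawn out by more than 20 mm (value of joint candle_tray above 0.02 m).
It also fails if it takes over 45 s, if anything falls off the work surface, if the arm or the gripper's body presses on something with over 40 N, if the wrist force passes 120 N, or if a joint passes its speed limit or range.

## Robot

A 7-joint arm with a two-finger parallel gripper is mounted at the origin on a cart in front of the work surface, level with it; the furniture and walls round the work are solid. World frame = base frame: x ahead of the robot, y to its left, z up, the work surface at z = 0. Lengths are in m, angles in rad, forces in N, time in s.
With the tool pointing down it reaches from about 0.425 to 0.95 m from the base axis. Payload 4.7 kg.
Tool frame: the origin (TCP) lies between the finger pads; the fingertips stand 25 mm ahead of it and the grasp point (between the pads) lies 6 mm ahead of it; x points along the fingers, z is the direction in which the jaws open and shut, and the axes are right-handed (so a half turn about x gives the same grasp; the last joint's range is limited). The gripper opens to 85 mm and grips with 20 to 120 N. Pads are 22 mm wide; open, the fingers measure 114 mm over their backs; the gripper's body (76 mm by 85 mm) begins 54 mm behind the grasp point. The pads swing forward as they close: fully open they stand 13 mm farther back than shut.
Start: joints at [-1.331, 0.469, -0.049, 1.532, 0.024, 1.141, -0.082], TCP at [0.179, 0.651, 0.256] pointing down, gripper open.
Joint ranges: [-2.59, 2.59], [-0.33, 1.99], [-1.39, 1.29], [0.1, 2.45], [-1.04, 4.18], [0.21, 1.99], [-2.66, 2.66]. Speed limits (rad/s): [2.57, 2.57, 3.14, 3.14, 3.14, 3.14, 3.14].

## Interface

Orientations are given as a 3x3 rotation matrix whose columns are the frame's x, y, z axes.
In Python, from rig import * gives the robot as it stands. Calls block until the motion is done:
- movep(position, orientation): joint-space move of the TCP to a pose.
- move_l(position, attitude=None, feed=0.15, until_force=None): straight line of the TCP; attitude=None keeps the orientation; feed is the mean speed in m/s. With until_force (N) it stops when the force on the tool has changed by that much, and returns True; else False.
- move_joints(angles): joint-space move.
- command_gripper(opening, newtons=None): finger opening in m; newtons is the grip in N (None keeps the last); returns when the fingers have stopped.
- sleep(seconds).
- inverse_kinematics(position, orientation): joint angles nearest the present ones, or None.
- sense(): the state.
- camera(name): name is "scene" or "top" or "wrist"; returns (picture, depth): 400x640x3 uint8, red, green, blue; 400x640 float32, m along the optical axis (not along the pixel's ray), 0 where there is no reading.
- camera_params(name): a dict with "K" (3x3 intrinsics, pixels), "position" and "rotation" of the camera in the world; the wrist camera has in their place "tool_from_camera" (4x4, takes a point from camera to tool coordinates, whose origin is the TCP and whose axes are the tool frame's). Camera axes: x right, y down, z forward; pixel columns grow to the right and rows downward; lengths in m; the calibration is good to about 2 mm. A picture is of the moment at which its call begins: read the wrist's pose just before it. camera_params takes no time and is no camera call.
A pose or a line that the arm cannot do raises Unreachable and nothing moves.
- finish_job(): hands the job in, once; it reports no verdict.
The state is a dict: "time_s": time; "joint_pos": joint angles; "qd": joint speeds; "joint_efforts": joint torques, N m; "position": TCP position; "tcp_rot": TCP orientation; "wrist_force": force on the tool from outside, world axes, zero at the start; "ft_torque": the same for the moment, N m; "finger_gap": finger opening in m.
Only numpy, scipy, OpenCV 4.12 (cv2) and the standard library are available. Lean on these libraries where they do the work, as an engineer would, in place of code of your own. Each camera call takes 0.05 s, during which the arm holds its last target. There are 200 camera calls.

## Working session

There is one attempt and no reset: what is moved stays moved. The work goes in short steps, each a Python script; the robot and the scene stay as the last script left them, time stands still between calls to the robot, and variables do not carry over. Pictures are saved under pics/ and viewed, about 8 in all and at most 12, crops included, and the job is handed in when it is done.

```bash
mkdir -p pics; cat > h.py <<'E'
from rig import *
import numpy as np, cv2
def snap(n,f):
    s=sense(); im,d=camera(n); cv2.imwrite('pics/'+f+'.png',im[:,:,::-1]); np.savez('pics/'+f,im=im,d=d,p=s['position'],R=s['tcp_rot']); return im,d
def world(n,f,u,v,z=None):
    q=np.load('pics/'+f+'.npz'); c=camera_params(n); K=np.array(c['K'])
    if n=='wrist':
        T=np.array(c['tool_from_camera']); R=q['R']@T[:3,:3]; p=q['p']+q['R']@T[:3,3]
    else: R=np.array(c['rotation']); p=np.array(c['position'])
    r=R@np.linalg.inv(K)@[u,v,1]
    if z is not None: return p+r*(z-p[2])/r[2]
    return p+r*np.median(q['d'][int(v)-1:int(v)+2,int(u)-1:int(u)+2])
E
python3 - <<'E'
from h import *
a,_=snap('scene','s0'); b,_=snap('top','t0')
print(sense()['time_s'],sense()['tcp_rot'])
for n in('scene','top'): print(camera_params(n))
E
```

```text
0.1 [[-4.02749998e-04 -9.64107512e-01  2.65511853e-01]
 [-1.71646442e-03  2.65512150e-01  9.64105986e-01]
 [-9.99998446e-01 -6.74479647e-05 -1.76179126e-03]]
{'K': array([[366.11359421,   0.        , 320.2838682 ],
       [  0.        , 366.11359421, 204.32489899],
       [  0.        ,   0.        ,   1.        ]]), 'position': array([0.24586444, 0.3239859 , 0.61455661]), 'rotation': array([[-0.90450085, -0.24937785,  0.34596083],
       [-0.4258247 ,  0.57277297, -0.70043162],
       [-0.02348488, -0.78085966, -0.62426489]])}
{'K': array([[518.45785785,   0.        , 321.28112952],
       [  0.        , 518.45785785, 197.41088929],
       [  0.        ,   0.        ,   1.        ]]), 'position': array([ 0.3779403 , -0.16773615,  0.92457982]), 'rotation': array([[ 0.00259113, -0.98768835,  0.15641293],
       [-0.99427729, -0.01924941, -0.10508159],
       [ 0.10679872, -0.15524554, -0.98208597]])}
```

View pics/t0.png

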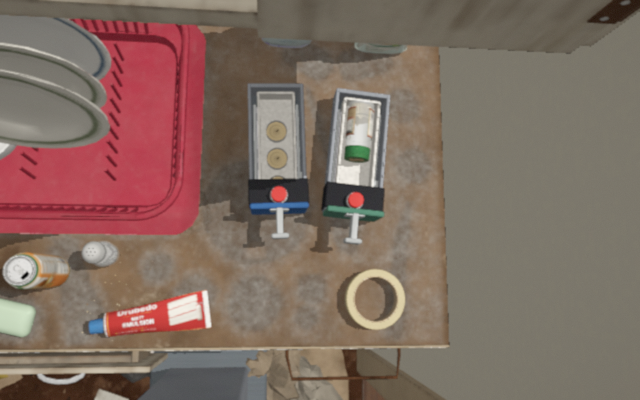

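View pics/s0.png

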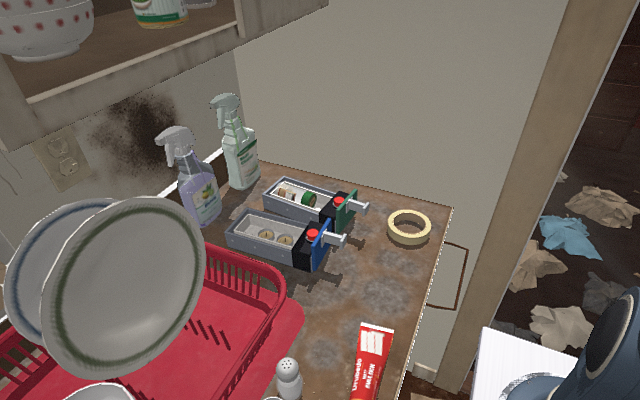

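The green tray is the right one. In the top view its button is at (355,200) and its handle runs to an end plate at (353,241). The blue tray's button is at (279,194). Next I'll localize these and take a close look.

```bash
python3 - <<'E'
from h import *
b=world('top','t0',355,200,.074); e=world('top','t0',353,241,.085); b2=world('top','t0',279,194,.074); e2=world('top','t0',280,236,.085)
print(b,world('top','t0',355,200),e,b2,e2)
for x in (b-e,b2-e2): print(np.degrees(np.arctan2(x[1],x[0])),np.linalg.norm(x[:2]))
print(camera_params('wrist'))
a=np.arctan2((b-e)[1],(b-e)[0])
X=np.array([np.cos(a),np.sin(a),0]);Y=np.array([-X[1],X[0],0])
xt=np.array([0,0,-1.])
h=b-.046*X
for s in(1,-1):
    R=np.c_[xt,np.cross(s*Y,xt),s*Y]
    for p in ([h[0],h[1],.25],[h[0],h[1],.078],[*(h-.056*X)[:2],.078],[*b[:2],.12]):
        print(s,p,inverse_kinematics(p,R))
E
```

```text
[ 0.51011327 -0.31576589  0.074     ] [ 0.50996993 -0.31560536  0.07492242] [ 0.44038792 -0.31001155  0.085     ] [ 0.51775899 -0.18824918  0.074     ] [ 0.44721861 -0.19064706  0.085     ]
-4.717856738313472 0.06996239490620319
1.9469015345516525 0.07058112833033653
{'K': array([[303.12366052,   0.        , 317.76051069],
       [  0.        , 303.12366052, 205.29484748],
       [  0.        ,   0.        ,   1.        ]]), 'tool_from_camera': array([[-3.75253559e-04, -2.82388468e-01,  9.59300064e-01,
        -1.17235906e-01],
       [ 1.31858011e-04, -9.59300137e-01, -2.82388437e-01,
         7.27097579e-02],
       [ 9.99999921e-01,  2.05241322e-05,  3.97215972e-04,
        -5.51303826e-04],
       [ 0.00000000e+00,  0.00000000e+00,  0.00000000e+00,
         1.00000000e+00]])}
1 [np.float64(0.46426912242256135), np.float64(-0.31198243222147926), 0.25] [-0.3278231   0.49783191  1.17489308  1.86284287 -0.5096022   1.12705601
  2.5228654 ]
1 [np.float64(0.46426912242256135), np.float64(-0.31198243222147926), 0.078] [-0.02459719  0.61053827  0.73594229  1.9968779  -0.59350421  0.75891
[... 293 characters left out ...]
.8807442  -0.63311053  0.91583921
  2.54662451]
-1 [np.float64(0.46426912242256135), np.float64(-0.31198243222147926), 0.25] [-0.18516574  0.38691566  0.919961    1.8573382  -0.34948851  1.0689664
 -0.78215813]
-1 [np.float64(0.46426912242256135), np.float64(-0.31198243222147926), 0.078] [-0.23515811  0.80355559  1.10607495  2.00661351 -0.91697255  0.94531232
 -0.29053674]
-1 [np.float64(0.4084588615356198), np.float64(-0.3073764817515413), 0.078] [-0.22292217  0.73397881  1.10780728  2.11724539 -0.89658833  0.87440992
 -0.22076382]
-1 [np.float64(0.5101132652939776), np.float64(-0.3157658915360711), 0.12] [-0.24587716  0.77564336  1.10813323  1.88605266 -0.82235206  1.02571961
 -0.42880782]
```

```bash
python3 - <<'E'
from h import *
q=np.load('pics/t0.npz');c=camera_params('top');K=c['K'];d=q['d']
v,u=np.mgrid[:400,:640];r=np.stack([(u-K[0,2])/K[0,0],(v-K[1,2])/K[1,1],np.ones_like(u)],-1)*d[...,None]
P=(r@c['rotation'].T+c['position'])[d>0]
q=np.load('pics/s0.npz');c=camera_params('scene');K=c['K'];d=q['d']
r=np.stack([(u-K[0,2])/K[0,0],(v-K[1,2])/K[1,1],np.ones_like(u)],-1)*d[...,None]
P=np.r_[P,(r@c['rotation'].T+c['position'])[d>0]]
for x in np.arange(.2,.75,.05):
  print('%.2f'%x,[ '%.2f'%max([-1,*P[(abs(P[:,0]-x-.025)<.025)&(abs(P[:,1]-y-.025)<.025)][:,2]]) for y in np.arange(-.5,.6,.1)])
s=sense();R=s['tcp_rot'];p=s['position']
print(inverse_kinematics([.14,.50,.33],R))
E
```

```text
0.20 ['0.48', '-0.05', '-0.05', '-1.00', '-1.00', '-0.08', '-0.08', '-0.08', '-0.10', '-1.00', '-1.00']
0.25 ['0.48', '0.03', '0.01', '0.00', '0.01', '0.03', '0.04', '0.03', '-1.00', '-1.00', '-1.00']
0.30 ['0.49', '0.03', '0.00', '0.00', '0.01', '0.04', '0.04', '0.03', '-1.00', '-1.00', '-1.00']
0.35 ['0.49', '0.03', '0.01', '0.01', '0.01', '0.01', '0.04', '0.14', '-1.00', '-1.00', '-1.00']
0.40 ['0.50', '0.00', '0.09', '0.09', '0.01', '0.01', '0.09', '0.13', '-1.00', '-1.00', '-1.00']
0.45 ['0.51', '0.09', '0.09', '0.09', '0.02', '0.13', '0.13', '0.12', '-1.00', '-1.00', '-1.00']
0.50 ['0.51', '0.06', '0.08', '0.09', '0.02', '0.04', '0.03', '0.08', '-1.00', '-1.00', '-1.00']
0.55 ['0.57', '0.56', '0.55', '0.54', '0.02', '0.29', '0.36', '0.35', '-1.00', '-1.00', '-1.00']
0.60 ['0.53', '0.56', '0.55', '0.54', '0.49', '0.49', '0.49', '0.35', '-1.00', '-1.00', '-1.00']
0.65 ['0.44', '0.05', '0.48', '0.48', '0.48', '0.55', '0.48', '0.32', '-1.00', '-1.00', '-1.00']
0.70 ['0.42', '0.05', '0.49', '0.51', '0.48', '0.54', '0.48', '0.27', '-1.00', '-1.00', '-1.00']
[-1.32160293  0.15657828 -0.06546226  1.79642584  0.01089786  1.19070024
 -0.08826669]
```

```bash
python3 - <<'E'
from h import *
R=sense()['tcp_rot']
movep([.122,.443,.33],R)
j=np.array(sense()['joint_pos']); j[0]+=1.85; move_joints(j)
print(sense()['time_s'],sense()['position'],sense()['joint_pos'])
a=np.radians(-4.7);X=np.array([np.cos(a),np.sin(a),0]);Y=np.array([-X[1],X[0],0]);xt=np.array([0,0,-1.])
b=np.array([.510,-.3158,0]);h=b-.046*X
for s in(1,-1):
    R=np.c_[xt,np.cross(s*Y,xt),s*Y]
    for p in ([h[0],h[1],.25],[h[0],h[1],.078],[*(h-.058*X)[:2],.078],[*b[:2],.12]):
        print(s,np.round(p,3),inverse_kinematics(p,R))
E
```

```text
3.6083 [ 0.39362774 -0.23897831  0.32999077] [ 0.52543531  0.05423126 -0.07445829  1.91262506  0.00395422  1.17573588
 -0.09639481]
1 [ 0.464 -0.312  0.25 ] [ 0.68532018  0.29657624 -0.20883482  1.81083142  0.07025811  1.04134602
  1.93859398]
1 [ 0.464 -0.312  0.078] [ 0.70360699  0.51514628 -0.24277701  1.95476851  0.18648572  0.69292177
  1.83594047]
1 [ 0.406 -0.307  0.078] [ 0.73460402  0.45120746 -0.21183392  2.07073295  0.15534494  0.63423323
  1.90670799]
1 [ 0.51  -0.316  0.12 ] [ 0.68017961  0.51036859 -0.26215612  1.83308257  0.17396388  0.82041298
  1.81967999]
-1 [ 0.464 -0.312  0.25 ] [ 0.49759559  0.28548624  0.0232203   1.82180331 -0.00760732  1.03438866
 -1.12906265]
-1 [ 0.464 -0.312  0.078] [ 0.49229912  0.50116248  0.03124761  1.9676297  -0.02407856  0.67314751
 -1.11429315]
-1 [ 0.406 -0.307  0.078] [ 0.53685745  0.44063392  0.03461672  2.08233054 -0.02544353  0.61901231
 -1.06393286]
-1 [ 0.51  -0.316  0.12 ] [ 0.46218252  0.49399741  0.02920106  1.84675316 -0.01927858  0.80111294
 -1.15151575]
```

```bash
python3 - <<'E'
from h import *
a=np.radians(-4.7);X=np.array([np.cos(a),np.sin(a),0]);Y=np.array([-X[1],X[0],0]);xt=np.array([0,0,-1.])
b=np.array([.510,-.3158,0]);h=b-.046*X
R=np.c_[xt,np.cross(-Y,xt),-Y]
movep([h[0],h[1],.22],R); sleep(.2)
snap('wrist','w1'); print(sense()['time_s'])
E
```

```text
4.825
```

View pics/w1.png

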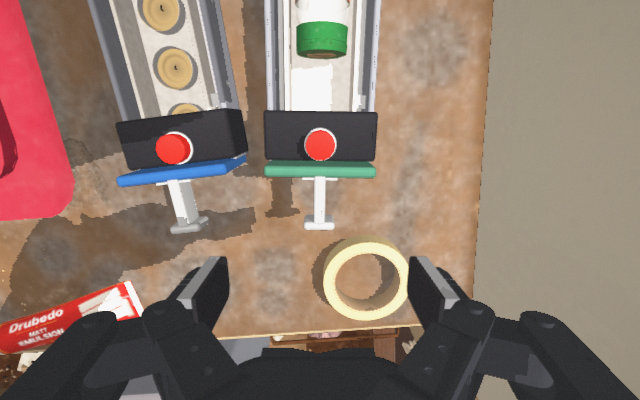

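The wrist view shows the green button at (320,145). The blade runs from (320,180) to (319.5,222), with the end plate at (319.5,226). The slide is nearly aligned with the tool.

```bash
python3 - <<'E'
from h import *
f=lambda u,v,z:world('wrist','w1',u,v,z)
b=f(320,145,.074);e=f(319.5,226,.085);g=f(320,182,.085);L=f(265,170,.085);Rr=f(376,170,.085);bl=f(264,112,.06);
print(b,e,g,world('wrist','w1',320,145),world('wrist','w1',319,226))
d=b-e;print('btn-end',np.degrees(np.arctan2(d[1],d[0])),np.linalg.norm(d[:2]))
d=L-Rr;print('front',np.degrees(np.arctan2(-d[0],d[1])),np.linalg.norm(d),(L+Rr)/2)
print('tape',f(365,245,.03),world('wrist','w1',365,247))
E
```

```text
[ 0.51114869 -0.31798073  0.074     ] [ 0.44153191 -0.31194349  0.085     ] [ 0.48121317 -0.31553122  0.085     ] [ 0.51111768 -0.31798076  0.07365445] [ 0.44151447 -0.31149704  0.08485495]
btn-end -4.95635417921016 0.0698780719718137
front -4.647498832916146 0.09344259206195706 [ 0.49144289 -0.31676416  0.085     ]
tape [ 0.39499508 -0.35884929  0.03      ] [ 0.38982514 -0.35955606  0.02398731]
```

```bash
cat >> h.py <<'E'
a=np.radians(-4.8);X=np.array([np.cos(a),np.sin(a),0]);Y=np.array([-X[1],X[0],0]);xt=np.array([0,0,-1.])
b=np.array([.5111,-.3180,0]);h=b-.046*X
R=np.c_[xt,np.cross(-Y,xt),-Y]
E
python3 - <<'E'
from h import *
command_gripper(.05,60)
movep([h[0],h[1],.14],R)
print('touch',move_l([h[0],h[1],.078],feed=.08,until_force=8),sense()['position'])
command_gripper(0.0,60); s=sense(); print('gap',s['finger_gap'],s['wrist_force'])
f0=s['wrist_force']; p=s['position'].copy()
for t in (.03,.045,.052,.0565):
    print(t,move_l(p-t*X,feed=.04,until_force=25),np.dot(sense()['position']-p,X),(sense()['wrist_force']-f0)@X)
sleep(.3);s=sense();print(s['finger_gap'],np.dot(s['position']-p,X),(s['wrist_force']-f0)@X,s['time_s'])
E
```

```text
touch False [ 0.46561248 -0.3143994   0.07836927]
gap 0.009214493436041103 [-1.0049013   3.58298866  5.68117881]
0.03 False -0.029659640168097228 4.19962148590076
0.045 False -0.04438191315354805 4.516199209815914
0.052 False -0.051379529068933914 4.686464796950151
0.0565 False -0.05623436549970198 4.1899078528809
0.008972543263636869 -0.056180531619884046 4.394440814375398 9.35
```

```bash
python3 - <<'E'
from h import *
p=sense()['position'].copy(); f=sense()['wrist_force']
print(move_l(p-.004*X,feed=.02,until_force=12)); sleep(.2); s=sense(); print((s['position']-p)@X,(s['wrist_force']-f)@X)
# ease back: a locked tray pushes back on the grip at 0.054
p2=s['position'].copy()
for k in (.002,.004):
    move_l(p2+k*X,feed=.02,until_force=15); sleep(.2); s=sense(); print('back',(s['position']-p)@X,(s['wrist_force']-f)@X,s['finger_gap'])
snap('wrist','w2')
E
```

```text
False
-0.0019112949173517235 3.8882653067400206
back 1.9172409344328255e-05 -0.24421119500449592 0.009030299040124605
back 0.0021307931691245435 -0.766792384527063 0.009290005441449964
```

View pics/w2.png

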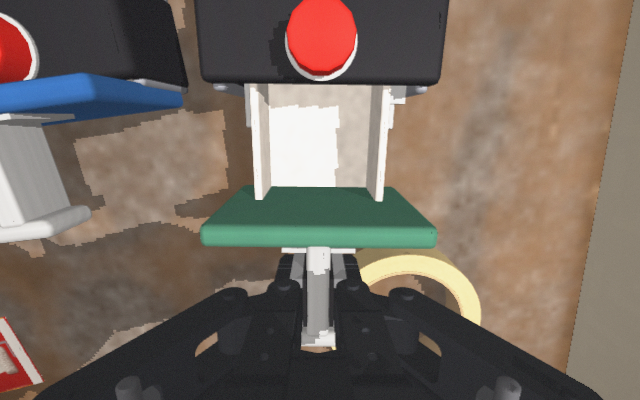

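The tray stopped at 58 mm, which is its end stop, and the picture shows it well out. I'll let go, rise clear and check that it stays.

```bash
python3 - <<'E'
from h import *
command_gripper(.05,60)
p=sense()['position'].copy(); move_l([p[0],p[1],.18],feed=.12); 
movep([h[0],h[1],.22],R); sleep(.5)
print(sense()['time_s']); snap('wrist','w3'); print(sense()['wrist_force'])
E
```

```text
13.275
[ 0.63262566  0.24280939 -0.12632636]
```

View pics/w3.png

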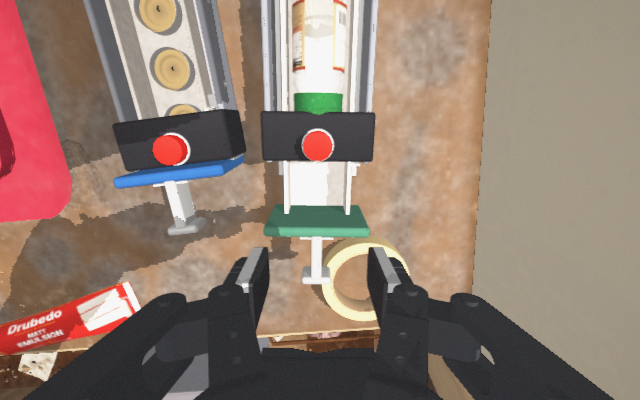

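The tray stays locked out: its front is at row 235 against 175 when home, and the fingers are clear. Next I'll press the button at (318,146).

```bash
python3 - <<'E'
from h import *
bb=world('wrist','w3',318,146,.074); print(bb,b)
t=(bb+b)/2
command_gripper(0.0,40)
movep([t[0],t[1],.125],R); sleep(.2); f=sense()['wrist_force']
print('hit',move_l([t[0],t[1],.0915],feed=.03,until_force=15)); s=sense();print(s['position'],s['wrist_force']-f)
sleep(.8); s=sense();print(s['position'],s['wrist_force']-f)
snap('wrist','w4'); print(s['time_s'])
E
```

```text
[ 0.51094462 -0.3185187   0.074     ] [ 0.5111 -0.318   0.    ]
hit False
[ 0.51077877 -0.3181466   0.09166101] [-1.82462085  1.7955249   3.60990351]
[ 0.51093523 -0.31821237  0.09144792] [-2.27825801  2.47503226  4.25463622]
16.625
```

View pics/w4.png

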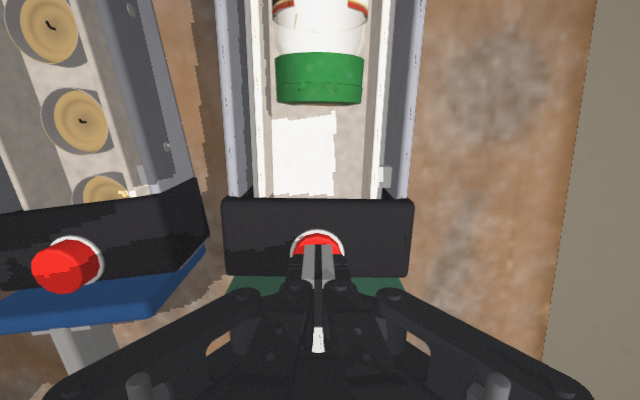

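The button is down and the tray is running home: the jar has moved back and the green front is just below the bridge. I'll rise clear and check.

```bash
python3 - <<'E'
from h import *
sleep(.5)
p=sense()['position'].copy(); move_l([p[0],p[1],.16],feed=.12)
movep([h[0],h[1],.22],R); sleep(.8)
snap('wrist','w5'); print(sense()['time_s'],sense()['wrist_force'])
E
```

```text
19.15 [-0.63491441  0.2386571   0.83378583]
```

View pics/w5.png

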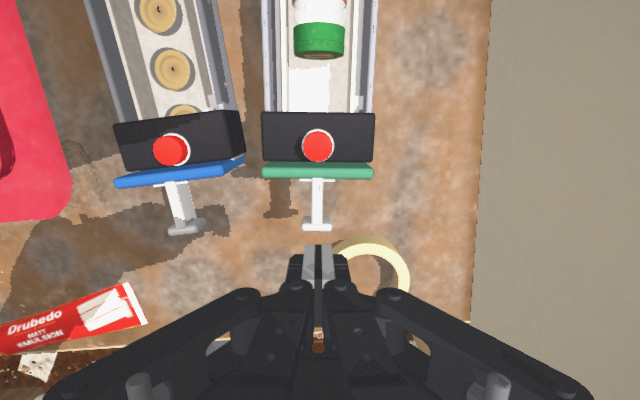

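The end plate is 81 rows below the button (227 against 146), the same as before the pull. The green tray is home, the blue one is unchanged and the gripper is clear.

```bash
python3 -c "
from rig import *
finish_job()"
```

```text
the job is handed in; nothing more can be done
```

I drew the green-fronted tray (the right-hand one) out to its end stop and let go. It stayed locked out with the fingers clear, and pressing the red button sent it back home. I handed the job in at about 19 s on the robot's clock, out of the 45 s allowed.

- **Locked out:** the picture taken after I let go shows the tray well out, with the fingers clear of it.
- **Back home:** in the last picture the handle is 81 pixel rows from the button, the same as before the pull.
- **Blue tray:** it looks unchanged and shut in the last picture.
- **Contact:** the arm stands clear above the trays, with only about 1 N of residual force reading.

No check failed. On the first pull, to 56 mm, the force did not clearly show whether the catch had engaged. I pulled on to the 58 mm stop before letting go.

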